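# Move the hob's only knob to the gas shaft and keep it pressed

### The job

This little one-ring gas hob has only one knob left, and it is clipped on the timer's shaft. Pull it straight up off that shaft, turn it so that its D-shaped hole matches the flat of the bare gas shaft beside it, and push it on, past the click and fully home. Then press it in as far as the gas shaft goes and finish like that, with the gripper still on the knob and keeping it pressed in; leave the spice jar, salt shaker and oil bottle where they stand.

Things in the scene. Friction and masses are not known exactly. Their poses are not given: they have to be found in the camera images.
- hob: white one-ring gas hob fixed on the worktop right of the cooker, 230 (x) x 210 (y) mm, deck 50 mm above the worktop. Origin: centre of its underside; z up; its -x side with the two upright shafts faces the robot. Shafts: 75 mm from centre towards -x, 55 mm to either side; which one is gas varies. Burner and a 23 mm high pan support lie behind, over 65 mm from the shafts' axes.
- knob: grey knob, loose, 60 g, 47 mm high, home on the timer shaft at the start. Origin: centre of its open underside, z up its axis. Hub 36 mm across to z = 17, disc 42 mm across to z = 21, then a bar grip 14 mm thick (y) up to z = 47 with parallel sides from x = -16 to 14; its blunt end is at x = -20, its pointed end at x = +27. The D-hole's flat is on the pointed end's side (+x).
- knob_seat (a point): centre of the closed end of the knob's D-hole, 17 mm above the knob's origin; axes as the knob's. The hole is 17 mm deep, radius 9 mm, flat 5.5 mm from the axis: 1 mm play all round, so the angle must be right within about 0.1 rad. Fully home, this point lies on the shaft's tip (knob's origin 17 mm below the tip).
- timer_tip (a point): centre of the top of the timer's shaft, 26 mm above the deck; z up. Steel D-shaft, 16 mm diameter, its flat facing its own +x, 4.5 mm from the axis. It neither turns nor sinks. Two spring balls in its sides click into the knob: 6 to 8 N straight up pulls the knob off; raised 17 mm it is clear of the shaft.
- gas_tip (a point): centre of the top of the gas valve's bare shaft, 26 mm above the deck when not pressed (moves with the shaft); z up. The same D-shaft with balls, flat facing its own +x, top edge bevelled 2 mm. It does not turn. Its yaw is the timer's plus 0.25 to 1.45 rad (anticlockwise from above). The knob meets the balls 3 mm down from the tip, clicks past them at 6 to 9 N and is home 17 mm down.
- gas_shaft (a joint): how far the gas shaft is pressed in, in m: 0 released, 0.005 at its stop. A spring pushes it up with 4 N at 0 and 8 N at the stop and brings it back when let go; it may sink already while the knob is pushed on. Pressing with 12 to 20 N in all keeps the knob home and the shaft at its stop.
- spice_jar: bystander: glass spice jar with a lid, 45 mm across, 106 mm high, standing left of the hob, beside its burner; origin at the centre of its underside
- salt_mill: bystander: small salt shaker, 44 mm across, 90 mm high, standing right of the hob, beside its burner; origin at the centre of its underside
- oil_bottle: bystander: oil bottle, 61 mm across, 268 mm high, at the back right of the worktop; origin at the centre of its underside
Not all that is in view belongs to the job. What is shaped like the knob but brown is not meant.

How it is judged:
By the outcome, as a careful person would: the job done as asked, in the order asked, and still so for the second after the job is handed in, while the arm keeps its last pose, push and grip.
It also fails if it takes over 42 s, if anything falls off the work surface, if the arm or the gripper's body presses on something with over 40 N, if the wrist force passes 120 N, or if a joint passes its speed limit or range.

### The arm

A 6-joint arm with a two-finger parallel gripper is mounted at the origin on a cart in front of the work surface, level with it; the furniture and walls round the work are solid. World frame = base frame: x ahead of the robot, y to its left, z up, the work surface at z = 0. Lengths are in mm, angles in rad, forces in N, time in s.
With the tool pointing down it reaches from about 350 to 975 mm from the base axis. Payload 7.1 kg.
Tool frame: the origin (TCP) lies at the very end of the fingers, on their centre line; the grasp point (between the pads) lies 19 mm behind it; z points along the fingers, y is the line along which they close (so a half turn about z gives the same grasp; the last joint's range is limited). The gripper opens to 88 mm and grips with 3 to 60 N. Pads are 20 mm wide; open, the fingers measure 115 mm over their backs; the gripper's body (75 mm by 178 mm) begins 61 mm behind the grasp point.
Start: joints at [1.137, 0.423, 1.63, -0, 1.089, -0.019], TCP at [251.847, 571.995, 222.675] pointing down, gripper open.
Joint ranges: [-3, 3], [-0.9, 2.11], [0.09, 2.58], [-1.31, 4.45], [0.11, 2.69], [-2.54, 2.54]. Speed limits (rad/s): [2.39, 2.39, 3.01, 3.14, 3.14, 3.14].

### API

Orientations are given as a rotation vector (axis times angle).
In Python, from workcell import * gives the robot as it stands.
- The arm moves only by the tool step_arm, never from a script. Its argument "deltas" is a list of rows, each a list of 3 entries, a list of its own where there are three numbers: the shift along the tool's x, y, z in units of 300 mm (1.0 is 300 mm), then the turn, a rotation vector about the tool's x, y, z in units of 1.5 rad (1.0 is 1.5 rad), then the gripper command: -1 is shut, 1 is fully open, values between are in proportion. In form: [[[dx, dy, dz], [rx, ry, rz], gripper], ...]. A call has 1 to 20 rows; each row is the pose to reach, as a shift and turn from the pose commanded when the call began, along the tool's axes at that moment; what a row does not reach only later rows make up. A row lasts 1/12 s, in which the tool goes at most 41.7 mm and 7.16 degrees, less where a joint would pass 70% of its speed; a pose out of reach is approached as far as the arm can. A call with a number of a shift or a turn outside -1 to 1 is refused whole. A call with a gripper value outside its range is refused whole. The fingers move at their own pace and stop on an object; the grip force is fixed at half the most. Time passes only in rows, so rows that repeat a pose let the fingers close. It gives the time, the measured TCP pose, the force, the opening and the grip force at its end, in the units of the state.
- get_obs(): the state, without advancing time (a new reading comes with each control period).
- get_image(name): name is "scene" or "top" or "wrist"; returns a dict with "pixels" (480x640x3 uint8, red, green, blue), "fx", "fy", "cx", "cy" (pixels), "dist_coeffs" ([k1, k2, p1, p2, k3] as OpenCV has them; the pictures are not rectified), "T" (4x4, takes a point from camera to world coordinates). Camera axes: x right, y down, z forward; pixel columns grow to the right and rows downward; lengths in mm; the calibration is good to about 2 mm. A picture is of the moment at which its call begins. There is no depth.
- close_job(): hands the job in; it is judged then, once.
The state is a dict: "t": time; "qpos": joint angles; "qvel": joint speeds; "joint_torque": joint torques, N m; "ee_pos": TCP position; "orientation": TCP orientation; "ft_force": force on the tool from outside, world axes, zero at the start; "moment": the same for the moment, N m; "width": finger opening in mm; "grasp_force": force on a finger pad.
Only numpy, scipy, OpenCV 4.12 (cv2) and the standard library are available. Lean on these libraries where they do the work, as an engineer would, in place of code of your own. Each camera call takes 0.05 s, during which the arm holds its last target. There are 200 camera calls.

## Working session

There is one attempt and no reset: what is moved stays moved. The work goes in short steps, Python scripts to look and compute and a tool call to move; the robot and the scene stay as the last step left them, time stands still between calls to the robot, and variables do not carry over. Pictures are saved under pics/ and viewed, at most 10 in all, crops included, and the job is handed in when it is done.

Besides the shell and the picture viewer there is one more tool, called by a JSON object that holds its "method" and its "body", one argument or row to a line. step_arm: Moves the arm, as the interface text tells. Its arguments: {"type":"object","properties":{"deltas":{"type":"array","items":{"type":"array"}}},"required":["deltas"]}

```bash
mkdir -p pics; ls; cat > h.py <<'E'
from workcell import *
import numpy as np, cv2
def cam(n):
    im=get_image(n); K=np.array([[im['fx'],0,im['cx']],[0,im['fy'],im['cy']],[0,0,1.]])
    return im['pixels'],K,np.array(im['dist_coeffs'],float),np.array(im['T'])
def ray(c,uv):
    p,K,d,T=c; u=cv2.undistortPoints(np.array(uv,float).reshape(-1,1,2),K,d).reshape(-1,2)
    r=np.c_[u,np.ones(len(u))]@T[:3,:3].T
    return T[:3,3],r
def onz(c,uv,z):
    o,r=ray(c,uv); return o+r*((z-o[2])/r[:,2])[:,None]
def proj(c,P):
    p,K,d,T=c; Ti=np.linalg.inv(T); q=np.atleast_2d(P)@Ti[:3,:3].T+Ti[:3,3]
    return cv2.projectPoints(q,np.zeros(3),np.zeros(3),K,d)[0].reshape(-1,2)
def save(n,px): cv2.imwrite('pics/'+n,cv2.cvtColor(px,cv2.COLOR_RGB2BGR))
E
python3 - <<'E'
from h import *
a=cam('top');b=cam('scene')
save('top1.png',a[0]);save('scene1.png',b[0]);print(a[3],b[3],a[1]);print(get_obs())
E
```

```text
pics
[[-2.19021731e-02 -9.83616000e-01  1.78940936e-01  3.91238236e+02]
 [-9.98797765e-01  2.93790942e-02  3.92414711e-02 -2.24119852e+02]
 [-4.38556614e-02 -1.77866333e-01 -9.83076929e-01  9.22250822e+02]
 [ 0.00000000e+00  0.00000000e+00  0.00000000e+00  1.00000000e+00]] [[-8.17163824e-01 -2.72726443e-01  5.07802690e-01  1.06661417e+02]
 [-5.76405282e-01  3.87382849e-01 -7.19507803e-01  4.07992857e+02]
 [-4.85249254e-04 -8.80655901e-01 -4.73756213e-01  4.70952415e+02]
 [ 0.00000000e+00  0.00000000e+00  0.00000000e+00  1.00000000e+00]] [[454.51429919   0.         325.04551162]
 [  0.         454.51429919 239.33936205]
 [  0.           0.           1.        ]]
{'t': 0.1, 'qpos': array([ 1.13697290e+00,  4.23758409e-01,  1.63062187e+00,  1.55342229e-05,
        1.08858192e+00, -1.89535344e-02]), 'qvel': array([ 0.00061748, -0.00188005, -0.00213578, -0.00081351, -0.00118424,
        0.00066544]), 'joint_torque': array([ 1.71332663e-04, -5.45616317e+01, -2.74328274e+01,  6.45656465e-02,
        1.87725556e-02,  2.44051785e-05]), 'ee_pos': array([251.65281645, 571.54565839, 221.97992131]), 'orientation': array([-6.46957492e-01, -3.07392752e+00,  2.09130806e-03]), 'ft_force': array([-0.45501963,  0.11759505,  0.07213526]), 'moment': array([ 0.00230443, -0.00751554,  0.03632939]), 'grasp_force': 0.0, 'width': 87.64515043812324}
```

View pics/top1.png

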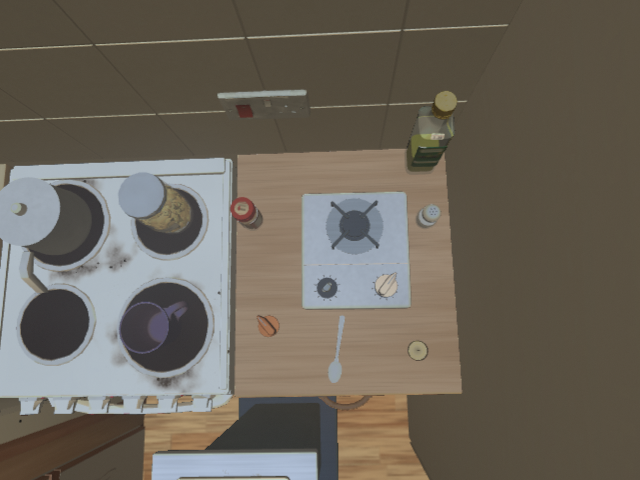

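View pics/scene1.png

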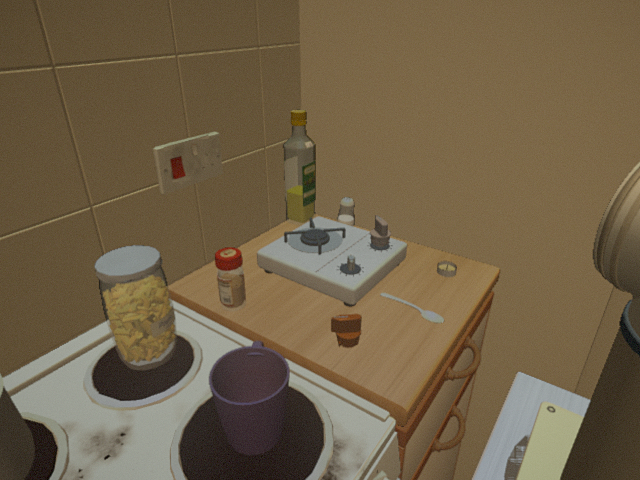

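The top view shows three possible targets. The grey knob is on the right hob shaft at (386,286), which makes that one the timer. The bare gas shaft is at (327,288). The brown decoy is at (268,326) on the worktop, and the round tin at (418,350) is not a knob. I choose the knob at (386,286) and check it in one close crop.

```bash
python3 - <<'E'
from h import *
a=cam('top');p=a[0]
c=p[245:315,295:415]
save('crop1.png',cv2.resize(c,None,fx=6.6,fy=6.6,interpolation=cv2.INTER_CUBIC))
# hob deck corners by pale mask
hsv=cv2.cvtColor(p,cv2.COLOR_RGB2HSV)
m=((hsv[...,1]<45)&(hsv[...,2]>120)).astype(np.uint8); m[:,:290]=0;m[:180]=0;m[315:]=0;m[:,416:]=0
m=cv2.morphologyEx(m,cv2.MORPH_CLOSE,np.ones((15,15)))
cs=max(cv2.findContours(m,0,2)[0],key=cv2.contourArea);r=cv2.minAreaRect(cs)
bx=cv2.boxPoints(r);print(r,bx)
P=onz(a,bx,50);print(P.round(1),P.mean(0));print(np.linalg.norm(np.diff(P,axis=0),axis=1))
print('shaft tip',onz(a,[[327,287]],76),'knob',onz(a,[[386,286]],90))
E
```

```text
((354.7732238769531, 249.9358367919922), (116.19335174560547, 109.21430969238281), 88.87670135498047) [[299.03766 192.92085]
 [408.23096 190.7798 ]
 [410.5088  306.9508 ]
 [301.3155  309.09186]]
[[ 645.6 -139.5   50. ]
 [ 642.5 -355.8   50. ]
 [ 415.7 -347.7   50. ]
 [ 416.4 -141.1   50. ]] [ 530.04940477 -246.02200076   50.        ]
[216.31012819 226.99085881 206.56929268]
shaft tip [[ 455.17885309 -192.00090932   76.        ]] knob [[ 453.22654449 -299.8871834    90.        ]]
```

View pics/crop1.png

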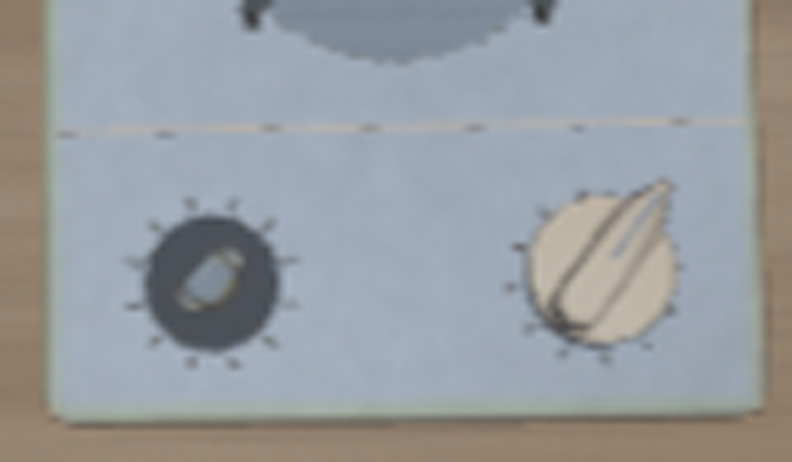

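The crop confirms it. The pale-grey bar knob is on the right shaft, its pointed end towards the upper right. The bare shaft with its D-top is on the left, with its dark ring at about (327,288) in the full image. Next I look at the wrist-camera geometry and plan the move.

```bash
cat >> h.py <<'E'
from scipy.spatial.transform import Rotation as Ro
def plan(pos,yaw,frm=None):
    """shift (units) and turn (units) from current pose to tool-down pose whose x-axis has yaw"""
    o=get_obs() if frm is None else frm
    R=Ro.from_rotvec(o['orientation']); x=np.array([np.cos(yaw),np.sin(yaw),0]);z=np.array([0,0,-1.])
    G=Ro.from_matrix(np.c_[x,np.cross(z,x),z])
    return (R.inv().apply(np.array(pos)-o['ee_pos'])/300).round(4),((R.inv()*G).as_rotvec()/1.5).round(4)
E
python3 - <<'E'
from h import *
o=get_obs();c=cam('wrist');T=np.eye(4);T[:3,:3]=Ro.from_rotvec(o['orientation']).as_matrix();T[:3,3]=o['ee_pos']
print((np.linalg.inv(T)@c[3]).round(3),c[1][0,0])
print(plan([440,240,300],1.27),plan([420,-246,250],0))
E
```

```text
[[-1.00000e-03 -9.70000e-01 -2.42000e-01  6.56610e+01]
 [ 1.00000e+00 -1.00000e-03 -2.00000e-03 -1.23700e+00]
 [ 1.00000e-03 -2.42000e-01  9.70000e-01 -1.61307e+02]
 [ 0.00000e+00  0.00000e+00  0.00000e+00  1.00000e+00]] 352.2164208840502
(array([-1.0201, -0.7592, -0.2586]), array([-5.000e-04,  4.000e-04,  9.712e-01])) (array([-1.6119, -2.2686, -0.0906]), array([-2.0000e-04,  8.0000e-04,  1.8179e+00]))
```

{"method": "step_arm", "body": {
  "deltas": [
    [[-0.2,-0.1,-0.26],[0,0,0.08],1],
    [[-1,-0.76,-0.26],[0,0,0.97],1],
    [[-1,-0.76,-0.26],[0,0,0.97],1],
    [[-1,-0.76,-0.26],[0,0,0.97],1],
    [[-1,-0.76,-0.26],[0,0,0.97],1],
    [[-1,-0.76,-0.26],[0,0,0.97],1],
    [[-1,-0.76,-0.26],[0,0,0.97],1],
    [[-1,-0.76,-0.26],[0,0,0.97],1],
    [[-1,-0.76,-0.26],[0,0,0.97],1],
    [[-1,-0.76,-0.26],[0,0,0.97],1],
    [[-1,-0.76,-0.26],[0,0,0.97],1],
    [[-1,-0.76,-0.26],[0,0,0.97],1],
    [[-1,-0.76,-0.26],[0,0,0.97],1],
    [[-1,-0.76,-0.26],[0,0,0.97],1]
  ]
}}

```text
t: 1.37
ee_pos: [434.5, 242.3, 300.6]
orientation: [-2.525, -1.869, 0.0]
ft_force: [0.6, 0.7, 0.6]
width: 88.1
grasp_force: 0.0
```

```bash
python3 - <<'E'
from h import *
print(plan([450,-20,280],0.4),plan([420,-246,250],0), plan([420,-246,250],-.2))
E
```

```text
(array([-0.821 ,  0.3049,  0.0687]), array([-0.000e+00,  1.000e-04,  5.829e-01])) (array([-1.5707,  0.4294,  0.1688]), array([-0.000e+00,  1.000e-04,  8.495e-01])) (array([-1.5707,  0.4294,  0.1688]), array([-0.000e+00,  1.000e-04,  9.829e-01]))
```

{"method": "step_arm", "body": {
  "deltas": [
    [[-1,0.3,0.1],[0,0,0.7],1],
    [[-1,0.3,0.1],[0,0,0.7],1],
    [[-1,0.3,0.1],[0,0,0.7],1],
    [[-1,0.3,0.1],[0,0,0.7],1],
    [[-1,0.3,0.1],[0,0,0.7],1],
    [[-1,0.3,0.1],[0,0,0.7],1],
    [[-1,0.3,0.1],[0,0,0.7],1],
    [[-1,0.3,0.1],[0,0,0.7],1],
    [[-1,0.3,0.1],[0,0,0.7],1]
  ]
}}

```text
t: 2.12
ee_pos: [431.9, -74.0, 270.3]
orientation: [3.123, 0.337, -0.001]
ft_force: [0.6, 0.9, -0.2]
width: 88.0
grasp_force: 0.0
```

```bash
python3 - <<'E'
from h import *
print(plan([420,-246,250],0))
E
```

```text
(array([-0.1611,  0.5517,  0.0682]), array([0.0006, 0.0004, 0.1435]))
```

{"method": "step_arm", "body": {
  "deltas": [
    [[-0.24,0.54,0.2],[0,0,0.143],1],
    [[-0.24,0.54,0.2],[0,0,0.143],1],
    [[-0.24,0.54,0.2],[0,0,0.143],1],
    [[-0.24,0.54,0.2],[0,0,0.143],1],
    [[-0.24,0.54,0.2],[0,0,0.143],1],
    [[-0.24,0.54,0.2],[0,0,0.143],1],
    [[-0.24,0.54,0.2],[0,0,0.143],1],
    [[-0.24,0.54,0.2],[0,0,0.143],1]
  ]
}}

```text
t: 2.78
ee_pos: [397.8, -243.9, 210.8]
orientation: [-3.141, -0.014, 0.0]
ft_force: [-0.6, 0.4, 0.7]
width: 87.7
grasp_force: 0.0
```

```bash
python3 - <<'E'
from h import *
c=cam('wrist');print(c[3].round(3));print(proj(c,[[455,-192,76],[453,-300,90]]))
np.save('w1.npy',c[0]);save('w1.png',c[0]);print(get_obs()['ee_pos'])
E
```

```text
[[ 8.00000e-03 -9.70000e-01 -2.42000e-01  4.62809e+02]
 [-1.00000e+00 -8.00000e-03 -3.00000e-03 -2.44444e+02]
 [ 1.00000e-03  2.43000e-01 -9.70000e-01  3.72092e+02]
 [ 0.00000e+00  0.00000e+00  0.00000e+00  1.00000e+00]]
[[252.78269077 160.25444768]
 [387.7064937  164.44898306]]
[ 397.97496509 -243.64235542  210.98592483]
```

View pics/w1.png

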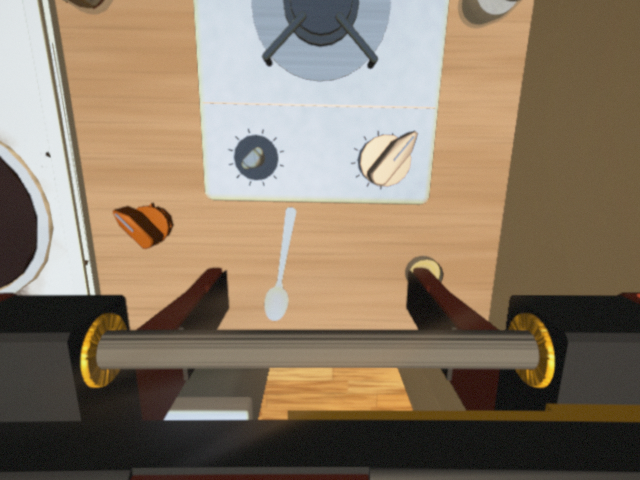

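The wrist view shows the knob at (386,160) and the bare shaft at (256,158), both where I projected them. I zoom in on both.

```bash
python3 - <<'E'
from h import *
p=np.load('w1.npy')
f=lambda u,v:cv2.resize(p[v-33:v+33,u-33:u+33],None,fx=6,fy=6,interpolation=cv2.INTER_CUBIC)
save('w1c.png',np.hstack([f(256,158),f(388,158)]))
E
```

```text
(no output)
```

View pics/w1c.png

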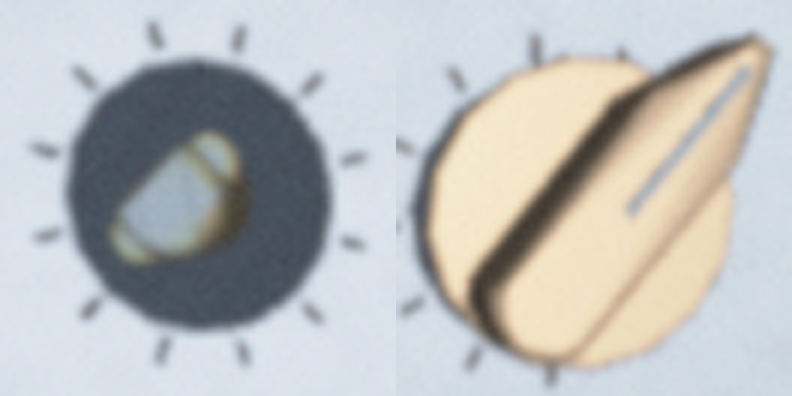

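```bash
python3 - <<'E'
from h import *
print(plan([394,-225,105],0))
E
```

```text
(array([-0.0128, -0.0622,  0.3533]), array([-0.0001, -0.0002,  0.0063]))
```

{"method": "step_arm", "body": {
  "deltas": [
    [[-0.013,-0.062,0.35],[0,0,0.006],1],
    [[-0.013,-0.062,0.35],[0,0,0.006],1],
    [[-0.013,-0.062,0.35],[0,0,0.006],1],
    [[-0.013,-0.062,0.35],[0,0,0.006],1],
    [[-0.013,-0.062,0.35],[0,0,0.006],1],
    [[-0.013,-0.062,0.35],[0,0,0.006],1],
    [[-0.013,-0.062,0.35],[0,0,0.006],1]
  ]
}}

```text
t: 3.42
ee_pos: [395.2, -226.7, 107.6]
orientation: [3.14, -0.001, 0.005]
ft_force: [-0.4, 0.8, 0.1]
width: 88.2
grasp_force: 0.0
```

```bash
python3 - <<'E'
from h import *
c=cam('wrist');np.savez('w2.npz',p=c[0],K=c[1],d=c[2],T=c[3]);print(c[3][:3,3].round(1))
q=proj(c,[[455,-192,76],[453,-300,95]]).astype(int);print(q,get_obs()['qvel'].round(3))
p=c[0]
f=lambda u,v,h,k:cv2.resize(p[v-h:v+h,u-h:u+h],(390,390),interpolation=cv2.INTER_CUBIC)
save('w2c.png',np.hstack([f(*q[0],30,0),f(*q[1],52,0)]))
E
```

```text
[ 459.7 -227.6  269.1]
[[249 161]
 [465 166]] [-0.006  0.003  0.007  0.002 -0.005  0.001]
```

View pics/w2c.png

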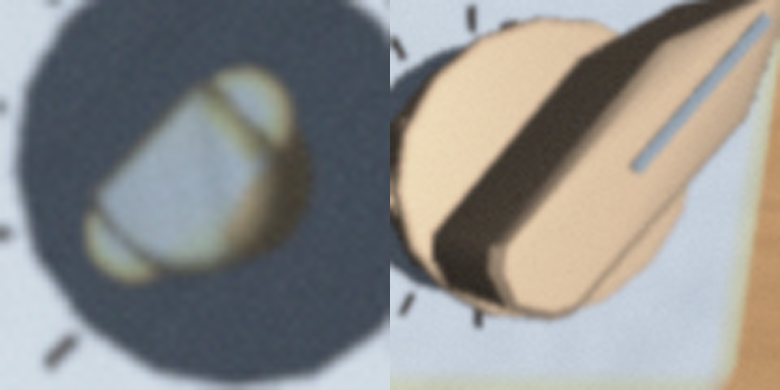

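```bash
python3 - <<'E'
from h import *
z=np.load('w2.npz');c=(z['p'],z['K'],z['d'],z['T'])
L=lambda u,v:[219+u/6.5-.5,131+v/6.5-.5]
Rr=lambda u,v:[413+(u-390)/3.75-.5,114+v/3.75-.5]
def yaw(a,b,h):
    P=onz(c,[a,b],h);d=P[1]-P[0];return P.round(1).tolist(),round(float(np.arctan2(d[1],d[0])),3),round(float(np.hypot(*d[:2])),1)
print('flat',yaw(L(97,195),L(205,87),76))
print('balls',yaw(L(115,250),L(258,100),73))
print('balllineA',yaw(L(92,205),L(145,262),73),yaw(L(210,88),L(275,150),74))
print('round edge pt',onz(c,[L(235,235),L(180,270),L(270,160)],76))
print('mark',yaw(Rr(637,168),Rr(765,20),106))
print('rightedge',yaw(Rr(578,305),Rr(690,182),106),'left top',yaw(Rr(500,245),Rr(655,50),106),'left bottom',yaw(Rr(435,235),Rr(583,60),80))
# mark by colour
p=c[0].astype(int);m=((p[...,2]>p[...,0])&(p[...,2]>110)).astype(np.uint8)
m[:,:470]=0;m[:110]=0;m[168:]=0;m[:,520:]=0
n,l,s,ce=cv2.connectedComponentsWithStats(m);print(s,ce.round(1))
# dark gas ring circle on deck
g=p.sum(2)<260; m=(g.astype(np.uint8));m2=np.zeros_like(m);m2[125:200,210:290]=m[125:200,210:290]
ct=max(cv2.findContours(m2,0,1)[0],key=cv2.contourArea);e=cv2.fitEllipse(cv2.convexHull(ct));print(e,onz(c,[e[0]],50))
# knob disc: z 80
E
```

```text
flat ([[455.5, -183.5, 76.0], [464.1, -192.8, 76.0]], -0.826, 12.6)
balls ([[450.9, -184.0, 73.0], [463.1, -196.5, 73.0]], -0.8, 17.4)
balllineA ([[454.6, -182.3, 73.0], [450.0, -186.5, 73.0]], -2.415, 6.3) ([[464.0, -192.8, 74.0], [459.1, -197.9, 74.0]], -2.338, 7.1)
round edge pt [[ 452.2868481  -194.6520454    76.        ]
 [ 449.45218198 -189.97512405   76.        ]
 [ 458.2966566  -197.78821835   76.        ]]
mark ([[456.8, -300.7, 106.0], [473.6, -313.7, 106.0]], -0.66, 21.2)
rightedge ([[440.4, -295.3, 106.0], [455.2, -307.2, 106.0]], -0.682, 19.0) left top ([[447.8, -285.1, 106.0], [470.3, -301.3, 106.0]], -0.624, 27.8) left bottom ([[447.3, -285.0, 80.0], [470.8, -303.4, 80.0]], -0.666, 29.8)
[[     0      0    640    480 306540]
 [   470    110     42     13    266]
 [   478    118     36     42    160]
 [   492    141     19     27    234]] [[319.1 239.7]
 [483.1 113.9]
 [495.9 138.2]
 [502.3 158.4]]
((253.80711364746094, 156.5407257080078), (61.44935607910156, 64.80256652832031), 146.43516540527344) [[ 457.26973254 -189.98149416   50.        ]]
```

```bash
python3 - <<'E'
from h import *
z=np.load('w2.npz');c=(z['p'],z['K'],z['d'],z['T'])
Rr=lambda u,v:[413+(u-390)/3.75-.5,114+v/3.75-.5]
print('disc',onz(c,[Rr(544,168)],80),'blunt end top',onz(c,[Rr(535,312)],106))
print(plan([456.8,-300.5,135],-.665))
E
```

```text
disc [[ 456.43717776 -299.44450354   80.        ]] blunt end top [[ 439.59374649 -290.06434145  106.        ]]
(array([ 0.2064,  0.2455, -0.0904]), array([ 0.0006, -0.0026,  0.4426]))
```

{"method": "step_arm", "body": {
  "deltas": [
    [[0,0.1,-0.1],[0,0,0.08],1],
    [[0.05,0.24,-0.1],[0,0,0.16],1],
    [[0.2,0.244,-0.1],[0,0,0.24],1],
    [[0.206,0.244,-0.09],[0,0,0.33],1],
    [[0.206,0.244,-0.09],[0,0,0.442],1],
    [[0.206,0.244,-0.09],[0,0,0.442],1],
    [[0.206,0.244,-0.09],[0,0,0.442],1],
    [[0.206,0.244,-0.09],[0,0,0.442],1]
  ]
}}

```text
t: 4.13
ee_pos: [455.6, -299.9, 133.8]
orientation: [2.97, -1.022, 0.003]
ft_force: [-0.9, 1.0, -0.2]
width: 87.7
grasp_force: 0.0
```

```bash
python3 - <<'E'
from h import *
print(plan([456.6,-300.2,82.5],-.665));c=cam('wrist')
save('w3.png',c[0])
E
```

```text
(array([ 0.0029, -0.0011,  0.1711]), array([-0.0001, -0.0013,  0.0014]))
```

View pics/w3.png

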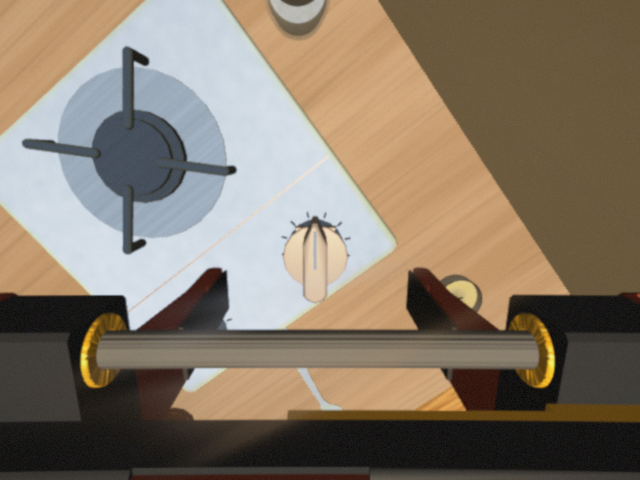

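The knob is at (315,255), its mark vertical in the image and midway between the fingers, so the yaw is right. I go down and grip.

{"method": "step_arm", "body": {
  "deltas": [
    [[0.003,-0.001,0.09],[0,0,0],1],
    [[0.003,-0.001,0.15],[0,0,0],1],
    [[0.003,-0.001,0.17],[0,0,0],1],
    [[0.003,-0.001,0.17],[0,0,0],1],
    [[0.003,-0.001,0.17],[0,0,0],1],
    [[0.003,-0.001,0.17],[0,0,0],-1],
    [[0.003,-0.001,0.17],[0,0,0],-1],
    [[0.003,-0.001,0.17],[0,0,0],-1],
    [[0.003,-0.001,0.17],[0,0,0],-1],
    [[0.003,-0.001,0.17],[0,0,0],-1],
    [[0.003,-0.001,0.17],[0,0,0],-1],
    [[0.003,-0.001,0.17],[0,0,0],-1],
    [[0.003,-0.001,0.17],[0,0,0],-1],
    [[0.003,-0.001,0.17],[0,0,0],-1],
    [[0.003,-0.001,0.17],[0,0,0],-1]
  ]
}}

```text
t: 5.43
ee_pos: [456.1, -299.7, 81.6]
orientation: [-2.97, 1.025, 0.0]
ft_force: [0.1, -0.6, -0.8]
width: 24.6
grasp_force: 0.0
```

{"method": "step_arm", "body": {
  "deltas": [
    [[0,0,0],[0,0,0],-1],
    [[0,0,0],[0,0,0],-1],
    [[0,0,0],[0,0,0],-1],
    [[0,0,0],[0,0,0],-1],
    [[0,0,0],[0,0,0],-1],
    [[0,0,0],[0,0,0],-1]
  ]
}}

```text
t: 5.93
ee_pos: [456.1, -299.7, 81.7]
orientation: [2.97, -1.025, -0.0]
ft_force: [0.5, -0.3, -0.4]
width: 13.7
grasp_force: 30.0
```

{"method": "step_arm", "body": {
  "deltas": [
    [[0,0,-0.01],[0,0,0],-1],
    [[0,0,-0.02],[0,0,0],-1],
    [[0,0,-0.035],[0,0,0],-1],
    [[0,0,-0.05],[0,0,0],-1],
    [[0,0,-0.07],[0,0,0],-1],
    [[0,0,-0.1],[0,0,0],-1],
    [[0,0,-0.14],[0,0,0],-1],
    [[0,0,-0.14],[0,0,0],-1],
    [[0,0,-0.14],[0,0,0],-1]
  ]
}}

```text
t: 6.68
ee_pos: [456.7, -300.2, 125.0]
orientation: [2.969, -1.025, 0.004]
ft_force: [-0.1, 0.0, 0.1]
width: 13.9
grasp_force: 30.0
```

```bash
python3 - <<'E'
from h import *
o=get_obs();print(o['ft_force'],o['width'],o['qpos'].round(2))
c=cam('wrist');p=c[0];b=cam('scene')
q=proj(b,[[457,-300,100]])[0].astype(int);print(q)
s=b[0][q[1]-45:q[1]+45,q[0]-60:q[0]+60]
save('w4.png',np.hstack([cv2.resize(p[180:380,190:440],(400,320)),cv2.resize(s,(400,320),interpolation=2)]))
print(plan([457,-190.5,125],.755))
E
```

```text
[-0.13844886  0.02604225  0.08633224] 13.912852660223258 [-0.6   0.44  1.87 -0.    0.82  1.63]
[381 221]
(array([-0.2218, -0.2884, -0.0039]), array([ 1.000e-04, -1.000e-04, -9.465e-01]))
```

View pics/w4.png

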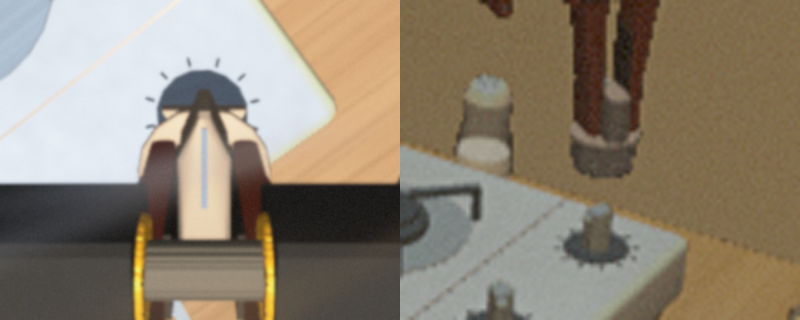

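The left crop shows the knob in the grip. In the right crop the timer shaft is bare, at about (600,225). Next I move over the gas shaft with the turn.

{"method": "step_arm", "body": {
  "deltas": [
    [[-0.22,-0.29,-0.004],[0,0,-0.2],-1],
    [[-0.22,-0.29,-0.004],[0,0,-0.4],-1],
    [[-0.22,-0.29,-0.004],[0,0,-0.6],-1],
    [[-0.22,-0.29,-0.004],[0,0,-0.8],-1],
    [[-0.22,-0.29,-0.004],[0,0,-0.947],-1],
    [[-0.22,-0.29,-0.004],[0,0,-0.947],-1],
    [[-0.22,-0.29,-0.004],[0,0,-0.947],-1],
    [[-0.22,-0.29,-0.004],[0,0,-0.947],-1],
    [[-0.22,-0.29,-0.004],[0,0,-0.947],-1],
    [[-0.22,-0.29,-0.004],[0,0,-0.947],-1],
    [[-0.22,-0.29,-0.004],[0,0,-0.947],-1],
    [[-0.22,-0.29,-0.004],[0,0,-0.947],-1],
    [[-0.22,-0.29,-0.004],[0,0,-0.947],-1],
    [[-0.22,-0.29,-0.004],[0,0,-0.947],-1]
  ]
}}

```text
t: 7.95
ee_pos: [457.5, -190.4, 124.5]
orientation: [-2.92, -1.156, 0.001]
ft_force: [0.8, -0.1, -1.5]
width: 13.6
grasp_force: 30.0
```

```bash
python3 - <<'E'
from h import *
# TCP height offset: knob origin = TCP - 22.5 ; contact of rim with tip at TCP 98.6
print(plan([457.2,-190.1,101],.755));print(get_obs()['ft_force'])
c=cam('top');a=c[0]
for xy in ([457.2,-190.1],[456.2,-300.1]):
    q=proj(c,[xy+[50]])[0].astype(int);print(q)
q=proj(c,[[457,-245,60]])[0].astype(int)
save('t5.png',cv2.resize(a[q[1]-40:q[1]+40,q[0]-60:q[0]+60],(780,520),interpolation=2))
E
```

```text
(array([-0.    , -0.0013,  0.0783]), array([-0.0005,  0.0003, -0.0007]))
[ 0.79414825 -0.09815271 -1.45999254]
[326 286]
[384 286]
```

View pics/t5.png

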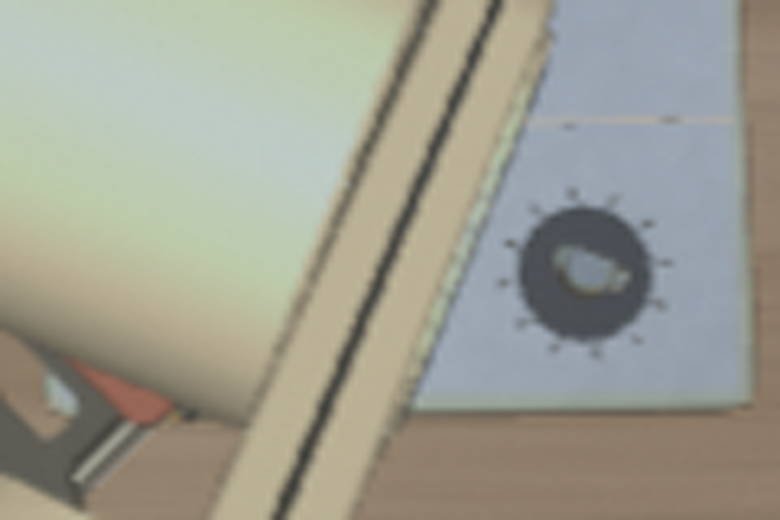

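The bare timer shaft at (590,265) in the crop looks turned further than the knob's yaw, but the resolution is low. Before fitting I check both shafts from the wrist camera in one view.

```bash
python3 - <<'E'
from h import *
print(plan([385,-245,125],0))
E
```

```text
(array([-0.301 , -0.033 , -0.0013]), array([-3.000e-04,  3.000e-04,  5.026e-01]))
```

{"method": "step_arm", "body": {
  "deltas": [
    [[-0.3,-0.033,0],[0,0,0.5],-1],
    [[-0.3,-0.033,0],[0,0,0.5],-1],
    [[-0.3,-0.033,0],[0,0,0.5],-1],
    [[-0.3,-0.033,0],[0,0,0.5],-1],
    [[-0.3,-0.033,0],[0,0,0.5],-1],
    [[-0.3,-0.033,0],[0,0,0.5],-1],
    [[-0.3,-0.033,0],[0,0,0.5],-1],
    [[-0.3,-0.033,0],[0,0,0.5],-1],
    [[-0.3,-0.033,0],[0,0,0.5],-1]
  ]
}}

```text
t: 8.75
ee_pos: [385.5, -245.0, 124.8]
orientation: [-3.142, -0.014, 0.0]
ft_force: [0.4, 0.0, 0.1]
width: 13.6
grasp_force: 30.0
```

```bash
python3 - <<'E'
from h import *
c=cam('wrist');np.savez('w6.npz',p=c[0],K=c[1],d=c[2],T=c[3])
q=proj(c,[[457.2,-190.1,76],[456.2,-300.1,76]]).round().astype(int);print(q,c[3][:3,3])
f=lambda u,v:cv2.resize(c[0][v-22:v+22,u-22:u+22],(400,400),interpolation=2)
save('w6.png',np.hstack([f(*q[0]),f(*q[1])]))
E
```

```text
[[220 138]
 [412 142]] [ 450.57025536 -245.47981406  286.1343436 ]
```

View pics/w6.png

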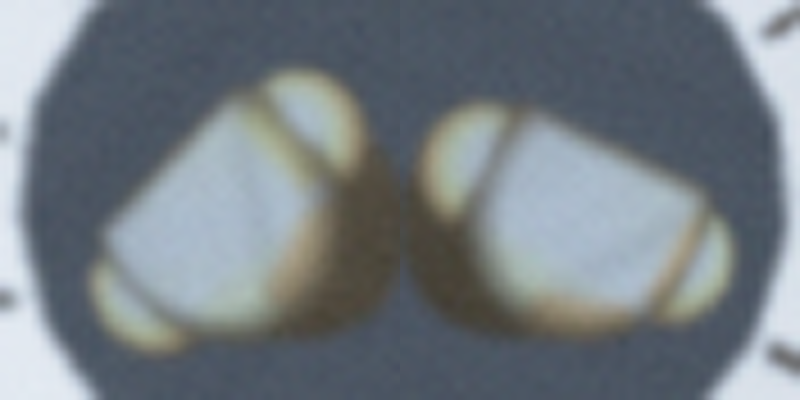

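Both shafts are clear now. On the left, the gas flat edge runs (105,230)–(245,90). On the right, the timer flat edge runs (535,105)–(705,190). I compute the yaws.

```bash
python3 - <<'E'
from h import *
z=np.load('w6.npz');c=(z['p'],z['K'],z['d'],z['T'])
s=400/44
A=lambda u,v:[220-22+u/s-.5,138-22+v/s-.5]
B=lambda u,v:[412-22+(u-400)/s-.5,142-22+v/s-.5]
def yaw(a,b,h):
    P=onz(c,[a,b],h);d=P[1]-P[0];return P.mean(0).round(1).tolist(),round(float(np.arctan2(d[1],d[0])+np.pi/2),3),round(float(np.hypot(*d[:2])),1)
print('gas flat',yaw(A(105,230),A(245,92),76),'balls',yaw(A(100,300),A(335,120),73) )
print(' gas ends',yaw(A(245,92),A(330,180),76),yaw(A(105,262),A(185,335),76))
print('tim flat',yaw(B(535,105),B(705,190),76))
print(' tim ends',yaw(B(520,110),B(470,215),76),yaw(B(708,200),B(655,315),76))
for C in (A(0,0),B(400,0)):
    u,v=(np.array(C)+.5).round().astype(int);g=(c[0].astype(int).sum(2)<300).astype(np.uint8)
    m=np.zeros_like(g);m[v-12:v+56,u-12:u+56]=g[v-12:v+56,u-12:u+56]
    ct=max(cv2.findContours(m,0,1)[0],key=cv2.contourArea);e=cv2.fitEllipse(cv2.convexHull(ct));print(e[1],onz(c,[e[0]],50).round(1))
E
```

```text
gas flat ([459.8, -188.4, 76.0], 0.734, 12.5) balls ([457.0, -190.0, 73.0], 0.621, 19.2)
 gas ends ([461.4, -195.5, 76.0], -0.803, 7.2) ([451.5, -186.0, 76.0], -0.748, 6.5)
tim flat ([459.4, -300.9, 76.0], -0.429, 12.2)
 tim ends ([458.4, -293.1, 76.0], 4.308, 6.9) ([452.7, -305.2, 76.0], 4.337, 7.6)
(57.52981185913086, 62.322242736816406) [[ 457.3 -189.9   50. ]]
(57.63475036621094, 62.176780700683594) [[ 455.8 -300.1   50. ]]
```

```bash
python3 - <<'E'
from h import *
print(plan([457.1,-190.2,104],.75))
E
```

```text
(array([ 0.24  , -0.1805,  0.0695]), array([-0.    ,  0.    , -0.4944]))
```

{"method": "step_arm", "body": {
  "deltas": [
    [[0.24,-0.18,0],[0,0,-0.494],-1],
    [[0.24,-0.18,0],[0,0,-0.494],-1],
    [[0.24,-0.18,0],[0,0,-0.494],-1],
    [[0.24,-0.18,0],[0,0,-0.494],-1],
    [[0.24,-0.18,0],[0,0,-0.494],-1],
    [[0.24,-0.18,0],[0,0,-0.494],-1],
    [[0.24,-0.18,0.05],[0,0,-0.494],-1],
    [[0.24,-0.18,0.07],[0,0,-0.494],-1],
    [[0.24,-0.18,0.07],[0,0,-0.494],-1],
    [[0.24,-0.18,0.07],[0,0,-0.494],-1]
  ]
}}

```text
t: 9.63
ee_pos: [456.9, -190.4, 103.6]
orientation: [-2.924, -1.146, 0.001]
ft_force: [0.7, -0.1, -0.0]
width: 13.8
grasp_force: 30.0
```

```bash
python3 - <<'E'
from h import *
o=get_obs();print(plan([457.1,-190.2,96],.75),o['ee_pos'],o['moment'],o['ft_force'])
E
```

```text
(array([0.0011, 0.    , 0.0253]), array([-0.0008,  0.0004, -0.002 ])) [ 456.8654296  -190.4194161   103.57571541] [-0.11288423  0.06509019 -0.04941862] [ 0.66290777 -0.13991616 -0.03596863]
```

{"method": "step_arm", "body": {
  "deltas": [
    [[0,0,0.01],[0,0,0],-1],
    [[0,0,0.017],[0,0,0],-1],
    [[0,0,0.02],[0,0,0],-1],
    [[0,0,0.024],[0,0,0],-1],
    [[0,0,0.024],[0,0,0],-1],
    [[0,0,0.024],[0,0,0],-1]
  ]
}}

```text
t: 10.13
ee_pos: [457.3, -190.6, 96.8]
orientation: [2.925, 1.146, 0.0]
ft_force: [0.6, 0.7, -0.5]
width: 13.8
grasp_force: 30.0
```

```bash
python3 - <<'E'
from h import *
o=get_obs();print(o['ee_pos'],o['moment'],o['ft_force'])
E
```

```text
[ 457.32479089 -190.64715233   96.75461717] [0.02430356 0.00343029 0.01230056] [ 0.62971535  0.65761097 -0.49510158]
```

{"method": "step_arm", "body": {
  "deltas": [
    [[0,0,0.004],[0,0,0],-1],
    [[0,0,0.008],[0,0,0],-1],
    [[0,0,0.012],[0,0,0],-1],
    [[0,0,0.012],[0,0,0],-1]
  ]
}}

```text
t: 10.47
ee_pos: [457.5, -190.6, 93.2]
orientation: [2.925, 1.146, 0.001]
ft_force: [0.9, 1.5, 4.7]
width: 14.0
grasp_force: 30.0
```

```bash
python3 - <<'E'
from h import *
o=get_obs();print(o['ee_pos'],o['moment'],o['ft_force'])
E
```

```text
[ 457.52374932 -190.59257748   93.20729814] [0.41728359 0.06801839 0.03597564] [0.90242395 1.52149586 4.71755194]
```

{"method": "step_arm", "body": {
  "deltas": [
    [[0,0,0.004],[0,0,0],-1],
    [[0,0,0.008],[0,0,0],-1],
    [[0,0,0.01],[0,0,0],-1],
    [[0,0,0.01],[0,0,0],-1]
  ]
}}

```text
t: 10.8
ee_pos: [457.5, -190.3, 90.4]
orientation: [-2.925, -1.145, -0.001]
ft_force: [0.9, 4.9, 7.0]
width: 13.8
grasp_force: 30.0
```

{"method": "step_arm", "body": {
  "deltas": [
    [[0,0,0.004],[0,0,0],-1],
    [[0,0,0.008],[0,0,0],-1],
    [[0,0,0.01],[0,0,0],-1],
    [[0,0,0.01],[0,0,0],-1]
  ]
}}

```text
t: 11.13
ee_pos: [457.4, -190.0, 87.1]
orientation: [-2.925, -1.145, -0.001]
ft_force: [2.5, 5.6, 3.4]
width: 13.7
grasp_force: 30.0
```

```bash
python3 - <<'E'
from h import *
o=get_obs();print(o['ee_pos'],o['moment'],o['ft_force'])
print(plan(o['ee_pos']+[.4,1,0],.75), plan(o['ee_pos']+[0,0,-2],.70))
E
```

```text
[ 457.42678434 -189.96264115   87.11848697] [ 1.04739166 -0.23281772 -0.00754365] [2.46903686 5.58637538 3.39995055]
(array([ 0.0032, -0.0015,  0.    ]), array([-0.0003, -0.0006, -0.0024])) (array([-0.    ,  0.    ,  0.0067]), array([-0.0003, -0.0006,  0.0309]))
```

{"method": "step_arm", "body": {
  "deltas": [
    [[0.004,-0.002,0],[0,0,0],-1],
    [[0.004,-0.002,0.005],[0,0,0],-1],
    [[0.004,-0.002,0.008],[0,0,0],-1],
    [[0.004,-0.002,0.01],[0,0,0],-1],
    [[0.004,-0.002,0.01],[0,0,0],-1]
  ]
}}

```text
t: 11.55
ee_pos: [457.0, -189.2, 83.4]
orientation: [-2.924, -1.146, 0.002]
ft_force: [-0.3, 1.7, -5.8]
width: 13.8
grasp_force: 30.0
```

```bash
python3 - <<'E'
from h import *
o=get_obs();print(o['ee_pos'],o['moment'],o['ft_force'])
E
```

```text
[ 457.03704892 -189.19327202   83.41076719] [ 0.1292803  -0.01190173  0.03023651] [-0.26640279  1.69317878 -5.83387684]
```

{"method": "step_arm", "body": {
  "deltas": [
    [[0,0,0.004],[0,0,0],-1],
    [[0,0,0.008],[0,0,0],-1],
    [[0,0,0.01],[0,0,0],-1],
    [[0,0,0.01],[0,0,0],-1]
  ]
}}

```text
t: 11.88
ee_pos: [457.7, -189.6, 81.3]
orientation: [2.925, 1.146, 0.0]
ft_force: [-1.6, -0.5, 2.7]
width: 13.8
grasp_force: 30.0
```

{"method": "step_arm", "body": {
  "deltas": [
    [[0,0,0.003],[0,0,0],-1],
    [[0,0,0.006],[0,0,0],-1],
    [[0,0,0.008],[0,0,0],-1],
    [[0,0,0.008],[0,0,0],-1]
  ]
}}

```text
t: 12.22
ee_pos: [457.8, -189.5, 78.8]
orientation: [2.925, 1.146, 0.0]
ft_force: [-2.4, -0.4, 6.3]
width: 13.9
grasp_force: 30.0
```

The readings match the spring: 6.3 N at 2.9 mm of sink. So the knob is home and the shaft is sinking. I press on to the stop.

{"method": "step_arm", "body": {
  "deltas": [
    [[0.001,0,0.004],[0,0,0],-1],
    [[0.001,0,0.007],[0,0,0],-1],
    [[0.001,0,0.0075],[0,0,0],-1],
    [[0.001,0,0.0075],[0,0,0],-1]
  ]
}}

```text
t: 12.55
ee_pos: [457.9, -189.4, 76.6]
orientation: [2.925, 1.146, -0.0]
ft_force: [-2.4, -1.4, 6.3]
width: 13.8
grasp_force: 30.0
```

{"method": "step_arm", "body": {
  "deltas": [
    [[0,0,0.002],[0,0,0],-1],
    [[0,0,0.003],[0,0,0],-1],
    [[0,0,0.003],[0,0,0],-1]
  ]
}}

```text
t: 12.8
ee_pos: [458.0, -189.4, 76.4]
orientation: [2.925, 1.146, -0.0]
ft_force: [-5.3, -0.8, 15.7]
width: 13.9
grasp_force: 30.0
```

{"method": "step_arm", "body": {
  "deltas": [
    [[-0.0012,-0.001,0],[0,0,0],-1],
    [[-0.0012,-0.001,0],[0,0,0],-1],
    [[-0.0012,-0.001,0],[0,0,0],-1],
    [[-0.0012,-0.001,0],[0,0,0],-1],
    [[-0.0012,-0.001,0],[0,0,0],-1],
    [[-0.0012,-0.001,0],[0,0,0],-1]
  ]
}}

```text
t: 13.3
ee_pos: [457.9, -189.5, 76.4]
orientation: [2.924, 1.146, 0.001]
ft_force: [-3.6, -0.7, 13.7]
width: 13.7
grasp_force: 30.0
```

```bash
python3 - <<'E'
from h import *
for i in range(4):
    cam('top');o=get_obs();print(o['t'],o['ee_pos'].round(2),o['ft_force'].round(1),o['width'],o['moment'].round(2))
E
```

```text
13.35 [ 457.93 -189.51   76.46] [-3.2  0.  13.8] 13.772247853546093 [-0.06  0.79 -0.05]
13.4 [ 457.94 -189.49   76.46] [-4.5  0.3 14.9] 13.728981694414673 [-0.03  0.84 -0.02]
13.45 [ 457.93 -189.49   76.44] [-3.3 -0.1 14. ] 13.76085899983967 [-0.07  0.82 -0.01]
13.5 [ 457.98 -189.49   76.47] [-3.7 -0.3 13.6] 14.030978328995912 [-0.03  0.76 -0.  ]
```

{"method": "step_arm", "body": {
  "deltas": [
    [[0,0,0.0007],[0,0,0],-1],
    [[0,0,0.0007],[0,0,0],-1],
    [[0,0,0.0007],[0,0,0],-1],
    [[0,0,0.0007],[0,0,0],-1],
    [[0,0,0.0007],[0,0,0],-1],
    [[0,0,0.0007],[0,0,0],-1]
  ]
}}

```text
t: 14.0
ee_pos: [457.9, -189.5, 76.4]
orientation: [2.924, 1.146, 0.001]
ft_force: [-4.3, 1.4, 16.7]
width: 14.0
grasp_force: 30.0
```

```bash
python3 - <<'E'
from h import *
f=[]
for i in range(6):
    cam('top');o=get_obs();f.append(o['ft_force'])
f=np.mean(f,0);print(f,o['ee_pos'])
if 13<f[2]<18.5: print(close_job())
E
```

```text
[-4.20870746  0.19137528 16.34853397] [ 457.93601887 -189.49463107   76.41806149]
the job is handed in; nothing more can be done
None
```

I moved the knob from the timer to the gas shaft and handed the job in at about 14 s, with the gripper still pressing the knob down at about 16 N; by force and height readings, with no camera check after the push, it clicked home and the shaft is at its stop.

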